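Bolt the die guard shut

TASK

Bolt the yellow guard shut: press the red spring catch bar fully down with one fingertip and, keeping it down all the way, push the bolt by its upright blue fin with the other fingertip until it is fully home in the keeper on the green block. Then let the catch spring back up so that it locks the bolt, and move clear. This is fingertip work only: do not pick up or shift anything lying on the bench or on the guard.

Things in the scene. Friction and masses are not known exactly. Their poses are not given: they have to be found in the camera images.
- guard: fixed guard: base 200 x 320 mm, yellow cover (y -150 to 60 mm), green block with keeper (y 72 to 145), tops 75 mm above the bench. Origin under the base's centre, at bench height. +y: the way the bolt slides home; +x: from the catch's line to the bolt's, 56 mm apart. Bolt rod along y at x = 25 mm under three bridges 101 mm high; only fin and catch stand higher
- catch_top (a point): centre of the red catch bar's upper face; moves with it. Face level, 26 mm wide in the guard's x, 115 mm long in its y; 118 mm above the bench when up, 108 mm when fully down. Axes as the guard's. Press it anywhere along its length; a fingertip may slide along it while holding it down
- catch (a joint): how far the catch is pressed, m: 0 up, 0.010 fully down on its stop. Its spring pushes back with about 3 N at the top, 8 N at the bottom. It frees the bolt beyond 0.007; pressed less than that, its tooth blocks the bolt at the start, part-way and at the end of the travel
- bolt_push (a point): centre of the rear (-y) face of the bolt's upright blue fin, to be pushed; moves with the bolt; 123 mm above the bench, axes as the guard's. Fin 30 mm wide in the guard's x, 8 mm thick in y, top 138 mm above the bench; rod top at 95 mm. A fingertip at the pressed catch's height (108 mm) clears rod and bridges by 7 mm and overlaps the fin by 30 mm
- bolt (a joint): how far the bolt has slid towards the keeper, m: 0 to 0.006 at the start (blocked at 0.008 while the catch is up), 0.050 fully home on its stop. About 3 N of friction; stays where it is left. Beyond 0.046 the released catch springs up behind its tab and locks it
- collar: a loose steel collar, 40 mm across and 18 mm high, lying on the green block of the guard; origin under its centre
- wrench: a loose steel wrench about 170 mm long, lying flat beyond the guard
- tin: a loose blue open tin, 74 mm across and 85 mm high, near the guard; origin under its centre
- spray_can: a loose spray can, 60 mm across and 170 mm high, upright; origin under its centre
- bracket: a loose dark steel angle bracket, 70 x 50 mm, 66 mm high; origin under its foot
- offcut: a loose aluminium offcut, 90 x 40 x 30 mm; origin under its centre

How it is judged:
By the outcome, as a careful person would: the job done as asked, in the order asked, and still so for the second after the job is handed in, with the robot touching nothing.
It also fails if it takes over 40 s, if anything falls off the work surface, if the arm or the gripper's body presses on something with over 40 N, if the wrist force passes 120 N, or if a joint passes its speed limit or range.

ROBOT

A 6-joint arm with a two-finger parallel gripper is mounted at the origin on the work surface. World frame = base frame: x ahead of the robot, y to its left, z up, the work surface at z = 0. Lengths are in m, angles in rad, forces in N, time in s.
With the tool pointing down it reaches from about 0.375 to 0.975 m from the base axis. Payload 3.8 kg.
Tool frame: the origin (TCP) lies midway between the tips of the shut fingers; the grasp point (between the pads) lies 19 mm behind it; z points along the fingers, y is the line along which they close (so a half turn about z gives the same grasp; the last joint's range is limited). The gripper opens to 88 mm and grips with 3 to 60 N. Pads are 18 mm wide; open, the fingers measure 123 mm over their backs; the gripper's body (75 mm by 187 mm) begins 45 mm behind the grasp point.
Start: joints at [-1.25, 0.264, 1.604, -0, 1.274, -0.037], TCP at [0.236, -0.632, 0.239] pointing down, gripper open.
Joint ranges: [-2.63, 2.63], [-0.94, 2.18], [0.31, 2.57], [-1.31, 4.45], [0, 2.66], [-2.55, 2.55]. Speed limits (rad/s): [2.57, 2.57, 3.14, 3.14, 3.14, 3.14].

INTERFACE

Orientations are given as a rotation vector (axis times angle).
In Python, from cell import manip, inverse_kinematics, cams, order gives the robot as it stands. Calls block until the motion is done:
- manip.move_pose(position, orientation): joint-space move of the TCP to a pose.
- manip.move_linear(position, rate=0.15, rot=None): straight line of the TCP; rot=None keeps the orientation; rate is the mean speed in m/s.
- manip.set_joints(angles): joint-space move.
- manip.set_gripper(opening, force=None): finger opening in m; force is the grip in N (None keeps the last); returns when the fingers have stopped.
- manip.dwell(seconds).
- inverse_kinematics(position, orientation): joint angles nearest the present ones, or None.
- manip.state(): the state.
- cams.capture(name): name is "side" or "top" or "wrist"; returns a dict with "image" (384x512x3 uint8, blue, green, red), "z_map" (384x512 float32, m along the optical axis (not along the pixel's ray), 0 where there is no reading), "intrinsics" (3x3 intrinsics, pixels), "position" and "orientation" of the camera in the world; the wrist camera has in their place "T_tool_cam" (4x4, takes a point from camera to tool coordinates, whose origin is the TCP and whose axes are the flange's). Camera axes: x right, y down, z forward; pixel columns grow to the right and rows downward; lengths in m; the calibration is good to about 2 mm. A picture is of the moment at which its call begins: read the wrist's pose just before it.
A pose or a line that the arm cannot do raises manip.IKError and nothing moves.
- order.close_job(): hands the job in; it is judged then, once.
The state is a dict: "clock": time; "joint_pos": joint angles; "joint_velocities": joint speeds; "tau": joint torques, N m; "tool_pos": TCP position; "tcp_rot": TCP orientation; "contact_force": force on the tool from outside, world axes, zero at the start; "moment": the same for the moment, N m; "gripper_width": finger opening in m; "grasp_force": force on a finger pad.
Only numpy, scipy, OpenCV 4.12 (cv2) and the standard library are available. Lean on these libraries where they do the work, as an engineer would, in place of code of your own. Each camera call takes 0.05 s, during which the arm holds its last target. There are 200 camera calls.

## Working session

There is one attempt and no reset: what is moved stays moved. The work goes in short steps, each a Python script; the robot and the scene stay as the last script left them, time stands still between calls to the robot, and variables do not carry over. Pictures are saved under pics/ and viewed, at most 10 in all, crops included, and the job is handed in when it is done.

```bash
ls; mkdir -p pics
python3 - <<'E'
from cell import manip,cams
import cv2,numpy as np
a=cams.capture("top");b=cams.capture("side")
np.savez("/tmp/c.npz",**{k+n:v for n,c in(("t",a),("s",b)) for k,v in c.items()})
for c in(a,b):print(c["position"],c["orientation"],c["intrinsics"].ravel())
cv2.imwrite("pics/a.png",a["image"]);cv2.imwrite("pics/b.png",b["image"])
s=manip.state();print(s["tool_pos"],s["tcp_rot"],s["gripper_width"],s["contact_force"])
E
```

```text
pics
[0.36158621 0.02032857 1.2961382 ] [-2.16780658  2.03107412 -0.23330027] [386.54431523   0.         256.8430764    0.         386.54431523
 182.46730879   0.           0.           1.        ]
[0.46379519 1.13152745 0.98429838] [-0.15152003  2.75393476 -1.36584782] [482.27157158   0.         253.76203412   0.         482.27157158
 194.1874994    0.           0.           1.        ]
[ 0.23618574 -0.63167189  0.23754455] [-3.08955170e+00 -5.58731824e-01  4.53528161e-04] 0.08806043315303877 [-0.14003295 -0.05328173  0.75908502]
```

View pics/a.png

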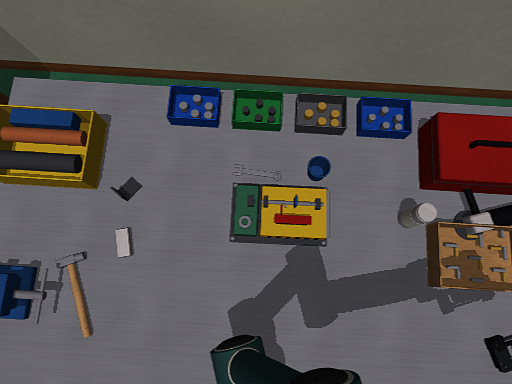

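View pics/b.png

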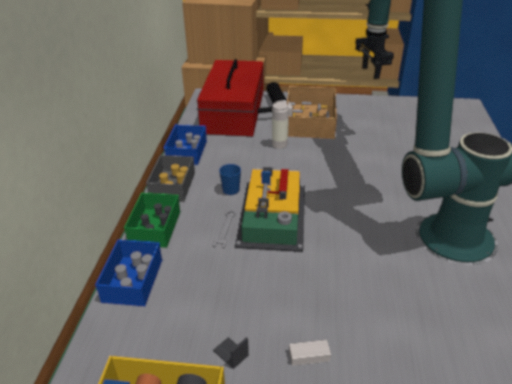

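The top view shows the guard at about (280,215), with the green block (+y of the guard) at the left, so its axes lie nearly along the world's. The catch is at about (293,219) and the fin at about (295,201). The side view agrees. Next I measure roughly, then look from the wrist.

```bash
cat > h.py <<'E'
import numpy as np,cv2
from scipy.spatial.transform import Rotation as R
def ray(K,Rm,p,uv,z):
    uv=np.atleast_2d(uv).astype(float)
    d=np.c_[(uv[:,0]-K[0,2])/K[0,0],(uv[:,1]-K[1,2])/K[1,1],np.ones(len(uv))]@Rm.T
    return p+d*((z-p[2])/d[:,2])[:,None]
def mask(im,col):
    h=cv2.cvtColor(im,cv2.COLOR_BGR2HSV)
    f=lambda a,b:cv2.inRange(h,a,b)
    return {"red":f((0,150,60),(6,255,255))|f((174,150,60),(180,255,255)),"blue":f((100,120,40),(125,255,255)),
      "yellow":f((20,150,100),(32,255,255)),"green":f((60,80,30),(90,255,255))}[col]
def blob(m,near,rad):
    n,l,s,c=cv2.connectedComponentsWithStats(m)
    ok=[i for i in range(1,n) if np.hypot(*(c[i]-near))<rad]
    i=max(ok,key=lambda i:s[i,4]);return (l==i).astype(np.uint8),c[i],s[i]
def rot(yaw): # tool z down, tool y at yaw (world angle)
    y=np.array([np.cos(yaw),np.sin(yaw),0]);z=np.array([0,0,-1.]);return R.from_matrix(np.c_[np.cross(y,z),y,z]).as_rotvec()
E
python3 - <<'E'
from h import *
from cell import inverse_kinematics,manip
d=np.load("/tmp/c.npz")
S={}
for n,pts in(("t",dict(red=(292,219),blue=(295,201),yellow=(294,212),green=(245,210))),("s",dict(red=(283,184),blue=(266,176),yellow=(272,190),green=(272,228)))):
  for c,z in(("red",.118),("blue",.13),("yellow",.075),("green",.075)):
    m,ce,s=blob(mask(d["image"+n],c),pts[c],15)
    Rm=R.from_rotvec(d["orientation"+n]).as_matrix()
    r=cv2.minAreaRect(cv2.findNonZero(m))
    print(n,c,ce.round(1),s,ray(d["intrinsics"+n],Rm,d["position"+n],ce,z).round(3),"rectcorners",ray(d["intrinsics"+n],Rm,d["position"+n],cv2.boxPoints(r),z)[:,:2].round(3).tolist())
for y in(0,np.pi):print(y,inverse_kinematics([.42,-.06,.33],rot(y)))
E
```

```text
t red [292.5 219.1] [275 215  36  10 292] [[ 0.524 -0.083  0.118]] rectcorners [[0.51, -0.028], [0.535, -0.028], [0.537, -0.137], [0.512, -0.136]]
t blue [295.4 201.1] [294 196   4  12  23] [[ 0.578 -0.088  0.13 ]] rectcorners [[0.559, -0.084], [0.594, -0.086], [0.594, -0.094], [0.559, -0.092]]
t yellow [293.7 212.3] [ 260  186   67   52 2415] [[ 0.551 -0.089  0.075]] rectcorners [[0.473, 0.014], [0.631, 0.016], [0.635, -0.197], [0.477, -0.194]]
t green [245.7 209.2] [233 185  26  52 943] [[0.551 0.064 0.075]] rectcorners [[0.467, 0.099], [0.631, 0.102], [0.631, 0.027], [0.468, 0.026]]
s red [283.1 180.5] [278 170  10  23 127] [[ 0.526 -0.079  0.118]] rectcorners [[0.537, -0.019], [0.537, -0.14], [0.516, -0.137], [0.517, -0.016]]
s blue [265.8 176.3] [263 171   7  12  72] [[ 0.58  -0.079  0.13 ]] rectcorners [[0.591, -0.107], [0.573, -0.109], [0.567, -0.05], [0.585, -0.049]]
s yellow [274.3 180. ] [269 171  11  19 143] [[ 0.558 -0.139  0.075]] rectcorners [[0.572, -0.091], [0.573, -0.195], [0.545, -0.191], [0.546, -0.087]]
s green [267.9 229. ] [ 242  212   56   33 1416] [[0.556 0.102 0.075]] rectcorners [[0.626, 0.158], [0.639, 0.032], [0.475, 0.031], [0.475, 0.156]]
0 [-2.00620663e-01 -2.72350080e-01  1.97291007e+00 -4.44089210e-16
  1.44103266e+00 -2.00620663e-01]
3.141592653589793 None
```

Run:
```python
from h import *
from cell import manip,cams
print(manip.state()["clock"])
def view(n):
    s=manip.state();c=cams.capture("wrist")
    T=np.eye(4);T[:3,:3]=R.from_rotvec(s["tcp_rot"]).as_matrix();T[:3,3]=s["tool_pos"];T=T@c["T_tool_cam"]
    np.savez(f"/tmp/{n}.npz",image=c["image"],z=c["z_map"],K=c["intrinsics"],T=T);cv2.imwrite(f"pics/{n}.png",c["image"]);print(n,s["tool_pos"],T.round(3).tolist())
manip.move_pose([.48,-.09,.32],rot(0));manip.set_gripper(.0385);view("w1")
manip.move_linear([.48,-.15,.32]);view("w2")
print(manip.state()["clock"],manip.state()["gripper_width"],manip.state()["contact_force"])
```

```text
0.1
w1 [ 0.48000327 -0.089964    0.32000016] [[1.0, 0.0, 0.001, 0.479], [0.0, -0.949, -0.315, -0.008], [0.001, 0.315, -0.949, 0.467], [0.0, 0.0, 0.0, 1.0]]
w2 [ 0.47988804 -0.14993173  0.31988402] [[1.0, -0.001, 0.001, 0.479], [-0.001, -0.949, -0.314, -0.068], [0.001, 0.314, -0.949, 0.467], [0.0, 0.0, 0.0, 1.0]]
3.75 0.03889055573628062 [-0.15557147 -0.30644795 -0.29760405]
```

View pics/w1.png

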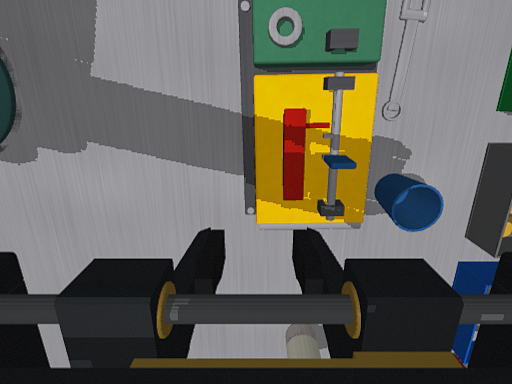

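View pics/w2.png

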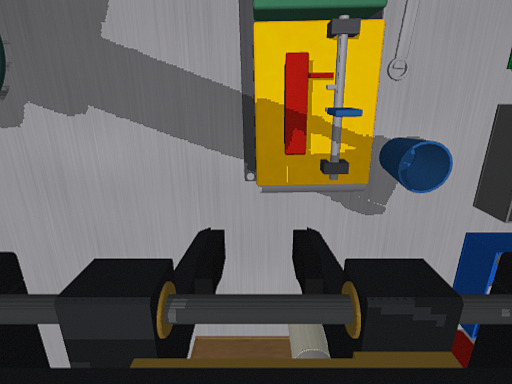

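Both wrist views show the red bar (w1 columns 283-305, rows 108-200), its thin tooth arm running to the rod (about (318,125)) and the fin at about (339,161). The catch's line to the bolt is clear. I check heights and exact positions next.

Run:
```python
from h import *
def tri(c):
    A=[];b=[]
    for K,T,uv in c:
        d=T[:3,:3]@[(uv[0]-K[0,2])/K[0,0],(uv[1]-K[1,2])/K[1,1],1];d/=np.linalg.norm(d)
        P=np.eye(3)-np.outer(d,d);A.append(P);b.append(P@T[:3,3])
    return np.linalg.lstsq(np.vstack(A),np.hstack(b),rcond=None)[0]
D={n:dict(np.load(f"/tmp/{n}.npz")) for n in("w1","w2")}
cor={}
for n,red,blue,arm in(("w1",(294,154),(339,161),(318,125)),("w2",(296,103),(345,112),(320,75))):
    d=D[n];K,T=d["K"],d["T"]
    v,u=np.mgrid[:384,:512];z=d["z"];P=np.stack([(u-K[0,2])/K[0,0]*z,(v-K[1,2])/K[1,1]*z,z],-1)@T[:3,:3].T+T[:3,3]
    m,_,_=blob(mask(d["image"],"red"),red,15);q=P[m>0];top=q[(q[:,2]>.112)&(q[:,2]<.125)]
    r=cv2.minAreaRect((top[:,:2]*1000).astype(np.float32))
    print(n,"catch top z",np.median(top[:,2]),"rect mm",r,cv2.boxPoints(r).round(1).tolist())
    t=m.copy();t[P[...,2]<.112]=0
    m2,_,_=blob(mask(d["image"],"blue"),blue,15);q=P[m2>0];q=q[q[:,2]>.1]
    tp=q[q[:,2]>.134];print(" fin all",q.min(0).round(4),q.max(0).round(4),"top",np.percentile(tp,[3,50,97],axis=0).round(4).tolist())
    a=P[arm[1]-2:arm[1]+3,arm[0]-4:arm[0]+5].reshape(-1,3)[(m|0)[arm[1]-2:arm[1]+3,arm[0]-4:arm[0]+5].ravel()>0]
    print(" arm",len(a),a.min(0).round(3) if len(a) else P[arm[1],arm[0]],a.max(0).round(3) if len(a) else "")
    y=mask(d["image"],"yellow")>0;q=P[y&(abs(P[...,2]-.075)<.006)];r=cv2.minAreaRect((q[:,:2]*1000).astype(np.float32));print(" yellow",r,np.median(q[:,2]))
    bx=cv2.boxPoints(cv2.minAreaRect(cv2.findNonZero(t)));bx=bx[np.lexsort((bx[:,0],np.round(bx[:,1]/20)))]
    cor[n]=(bx,cv2.minAreaRect(cv2.findNonZero(m2))[0])
for i in range(4):
    print("corner",tri([(D[n]["K"],D[n]["T"],cor[n][0][i]) for n in D]).round(4))
```

```text
w1 catch top z 0.11898693326111517 rect mm ((522.685791015625, -83.0449447631836), (25.338302612304688, 112.72460174560547), 0.9317874312400818) [[509.1000061035156, -26.899999618530273], [510.8999938964844, -139.60000610351562], [536.2999877929688, -139.1999969482422], [534.4000244140625, -26.5]]
 fin all [ 0.4788 -0.093   0.1001] [ 0.5924 -0.0082  0.467 ] top [[0.5643, -0.0929, 0.1348], [0.5781, -0.0887, 0.1387], [0.5908, -0.0851, 0.1402]]
 arm 44 [ 0.479 -0.05   0.093] [ 0.56  -0.008  0.467]
 yellow ((553.8893432617188, -89.29977416992188), (158.99032592773438, 207.98028564453125), 0.9474943280220032) 0.07595411843294486
w2 catch top z 0.11891186798953812 rect mm ((522.5963134765625, -83.63427734375), (25.909820556640625, 113.1611099243164), 0.31376296281814575) [[509.29998779296875, -27.100000381469727], [510.0, -140.3000030517578], [535.9000244140625, -140.10000610351562], [535.2000122070312, -27.0]]
 fin all [ 0.4788 -0.0934  0.1013] [ 0.5929 -0.0683  0.467 ] top [[0.5642, -0.0932, 0.1367], [0.5768, -0.0889, 0.1387], [0.5917, -0.0857, 0.1408]]
 arm 45 [ 0.479 -0.068  0.093] [ 0.559 -0.046  0.467]
 yellow ((553.8438720703125, -88.94967651367188), (159.25682067871094, 207.90896606445312), 1.035510540008545) 0.07594411392916667
corner [ 0.5093 -0.0266  0.119 ]
corner [ 0.5496 -0.0273  0.1158]
corner [ 0.5104 -0.1409  0.113 ]
corner [ 0.5559 -0.1432  0.1087]
```

Measurements fit the text: catch top at (0.5227, -0.0833, 0.119), fin rear face at (0.578, -0.093), spacing 55.5 mm, yaw about 0.016. The tooth arm is low and ends short of the bolt finger's path. Now I press the catch.

Run:
```python
from h import *
from cell import manip
y=.016
manip.move_pose([.5505,-.111,.17],rot(y))
manip.move_linear([.5505,-.111,.125],rate=.08)
manip.dwell(.2);f0=manip.state()["contact_force"];print(f0)
z=.121
while z>.100:
    manip.move_linear([.5505,-.111,z],rate=.03);manip.dwell(.1)
    s=manip.state();f=s["contact_force"]-f0;print(round(z,4),s["tool_pos"].round(4),f.round(1),s["moment"].round(2))
    if f[2]>16:break
    z-=.002 if z>.111 else .001
print(s["clock"],s["gripper_width"])
```

```text
[ 0.45620959 -0.35195034  0.02820539]
0.121 [ 0.5505 -0.111   0.121 ] [-0.7  0.8 -0.2] [ 0.01 -0.08  0.02]
0.119 [ 0.5505 -0.111   0.119 ] [-0.7  1.1 -0. ] [-0.05 -0.06  0.02]
0.117 [ 0.5508 -0.1111  0.1175] [-1.2  0.2  2.2] [-0.02  0.05  0.03]
0.115 [ 0.5508 -0.1111  0.1153] [-0.1  0.3  4. ] [-0.03  0.02  0.01]
0.113 [ 0.5508 -0.1111  0.1133] [0.4 0.3 4.7] [-0.01  0.05 -0.01]
0.111 [ 0.5508 -0.1111  0.1115] [-0.3  0.9  6. ] [0.03 0.17 0.03]
0.11 [ 0.5508 -0.1111  0.1106] [-0.8  1.3  7.3] [ 0.03  0.21 -0.02]
0.109 [ 0.5508 -0.1111  0.1096] [-1.3  0.7  7.2] [-0.01  0.2  -0.03]
0.108 [ 0.5508 -0.1111  0.1088] [-1.7  0.8  7.3] [ 0.03  0.2  -0.06]
0.107 [ 0.5508 -0.1111  0.1082] [-1.3  1.  10.5] [0.08 0.5  0.05]
0.106 [ 0.5509 -0.1111  0.1082] [-4.5  1.  14.5] [0.18 0.95 0.02]
0.105 [ 0.551  -0.1111  0.1081] [-6.2  2.1 20.2] [ 0.24  1.43 -0.01]
9.6167 0.0385713782762155
```

On the stop at z = 0.108 with about 20 N. I slide forward, keeping the pressure.

Run:
```python
from h import *
from cell import manip
y=.016;p0=np.array([.5505,-.111,.105]);u=np.array([-np.sin(y),np.cos(y),0])
d=0
while d<.064:
    d+=.008 if d<.046 else .002
    manip.move_linear(p0+d*u,rate=.04)
    s=manip.state();f=s["contact_force"];print(round(d,3),s["tool_pos"].round(4),f.round(1),s["moment"].round(2))
    if abs(f[1])>28 or f[2]<12 or f[2]>40: break
print(s["clock"])
```

```text
0.008 [ 0.5523 -0.1061  0.1083] [-2.7 -9.  15. ] [-1.41  0.72  0.17]
0.016 [ 0.5527 -0.0991  0.1084] [ -1.2 -11.9  14. ] [-1.91  0.53  0.24]
0.024 [ 0.5527 -0.0914  0.1084] [ -1.8 -12.   15.2] [-2.15  0.52  0.22]
0.032 [ 0.5526 -0.0834  0.1084] [ -1.6 -12.   14.7] [-2.17  0.48  0.21]
0.04 [ 0.5525 -0.0753  0.1084] [ -2.  -12.6  14.8] [-2.1   0.46  0.22]
0.048 [ 0.5524 -0.0671  0.1084] [ -1.  -13.2  14.4] [-1.97  0.42  0.2 ]
0.05 [ 0.5524 -0.0653  0.1084] [ -1.9 -13.9  14.5] [-2.12  0.41  0.18]
0.052 [ 0.5523 -0.0634  0.1084] [ -1.1 -13.2  14.8] [-2.13  0.35  0.11]
0.054 [ 0.5523 -0.0613  0.1084] [ -2.  -12.7  14. ] [-2.08  0.41  0.18]
0.056 [ 0.5523 -0.0593  0.1084] [ -1.8 -13.2  15. ] [-2.1   0.39  0.16]
0.058 [ 0.5522 -0.0572  0.1083] [ -1.9 -12.6  14.6] [-2.07  0.36  0.15]
0.06 [ 0.5522 -0.0551  0.1083] [ -0.5 -12.   14.3] [-2.02  0.34  0.16]
0.062 [ 0.5522 -0.0545  0.1084] [ -1.7 -17.8  14.4] [-2.7   0.37 -0.23]
0.064 [ 0.5522 -0.0544  0.1084] [ -2.6 -24.5  14.2] [-3.64  0.26 -0.54]
13.7167
```

The force rises sharply at 0.0545: the bolt is on its stop after about 47 mm of travel. I rise while still pushing lightly, then move clear and look.

Run:
```python
from h import *
from cell import manip,cams
y=.016;p0=np.array([.5505,-.111,.105]);u=np.array([-np.sin(y),np.cos(y),0])
g=lambda d,z:np.array([*(p0+d*u)[:2],z])
manip.move_linear(g(.062,.125),rate=.04);print(manip.state()["contact_force"],manip.state()["tool_pos"])
manip.move_linear(g(.045,.126),rate=.08);print(manip.state()["contact_force"])
manip.move_linear(g(.045,.20),rate=.15)
manip.move_linear([.48,-.13,.32],rate=.2,rot=rot(0))
manip.dwell(.2);s=manip.state();c=cams.capture("wrist")
T=np.eye(4);T[:3,:3]=R.from_rotvec(s["tcp_rot"]).as_matrix();T[:3,3]=s["tool_pos"];T=T@c["T_tool_cam"]
K=c["intrinsics"];v,w=np.mgrid[:384,:512];z=c["z_map"];P=np.stack([(w-K[0,2])/K[0,0]*z,(v-K[1,2])/K[1,1]*z,z],-1)@T[:3,:3].T+T[:3,3]
near=(P[...,0]>.49)&(P[...,0]<.61)&(P[...,1]>-.16)&(P[...,1]<.03)&(z>0)
q=P[near&(mask(c["image"],"red")>0)&(P[...,2]>.104)];print("catch",len(q),np.median(q,0))
q=P[near&(mask(c["image"],"blue")>0)&(P[...,2]>.134)&(P[...,2]<.145)];print("fin top",np.percentile(q,[3,50,97],axis=0).round(4).tolist())
print(s["clock"],s["contact_force"])
cv2.imwrite("pics/w3.png",cv2.resize(c["image"][:240,200:460],None,fx=2,fy=2))
```

```text
[  2.02798543 -18.62781277  -9.34104716] [ 0.54759151 -0.05415361  0.12207398]
[0.17695075 0.74027306 0.36530096]
catch 2070 [ 0.52226958 -0.07864342  0.11892096]
fin top [[0.5636, -0.0432, 0.1362], [0.5768, -0.0402, 0.1387], [0.5911, -0.0371, 0.1403]]
16.4917 [-0.67758709  0.71594997  0.59382935]
```

View pics/w3.png

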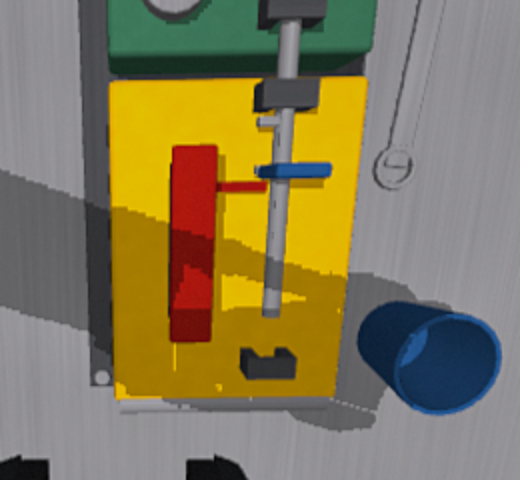

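The picture shows the red bar back up (top at 0.1189), its arm (crop (240,187)) now behind the fin (crop (293,170)), and the collar, wrench and tin undisturbed. The fin moved 48.5 mm to a hard stop, so the bolt is locked.

```bash
python3 -c "
from cell import order;print(order.close_job())"
```

```text
the job is handed in; nothing more can be done
None
```

The bolt is home on its stop, the catch has sprung back up and by all measurements has locked it, the gripper is clear, and the job was handed in after about 16.5 s.

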